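# Set the lens edger to full speed and start it

## Robot

A 6-joint arm with a two-finger parallel gripper is mounted at the origin on the work surface. World frame = base frame: x ahead of the robot, y to its left, z up, the work surface at z = 0. Lengths are in mm, angles in degrees, forces in N, time in s.
With the tool pointing down it reaches from about 300 to 850 mm from the base axis. Payload 4.2 kg.
Tool frame: the origin (TCP) lies midway between the tips of the shut fingers; the grasp point (between the pads) lies env.grip_depth behind it (env.grip_depth is the distance from the TCP to the grasp point, in mm); z points along the fingers, y is the direction in which the jaws open and shut (so a half turn about z gives the same grasp; the last joint's range is limited). The gripper opens to 91 mm and grips with 3 to 60 N. Pads are 32 mm wide; open, the fingers measure 118 mm over their backs; the gripper's body (76 mm by 178 mm) begins 60 mm behind the grasp point.
Start: joints at [74.255, 18.312, 89.639, -0, 72.044, -1.146], TCP at [144.932, 556.454, 179.376] pointing down, gripper open.
Joint ranges: [-177.97, 177.97], [-48.28, 115.42], [12.27, 149.76], [-77.06, 257.06], [2.81, 150.46], [-146.56, 146.56]. Speed limits (degrees/s): [147.25, 147.25, 180, 180, 180, 180].

## Interface

Orientations are given as [roll, pitch, yaw] about the fixed x, y, z axes, in that order (R = Rz(yaw) Ry(pitch) Rx(roll)).
In Python, from workcell import env, cams, spotter gives the robot as it stands.
- The arm moves only by the tool apply_moves, never from a script. Its argument "plan" is a list of rows, each an object with "jaw": the closure, from 0 (fully open) to 1 (shut); "delta_pos": the shift along the tool's x, y, z in mm, a list of three; "spin": the turn about the tool's z in rad. In form: [{"jaw": jaw, "delta_pos": [dx, dy, dz], "spin": spin}, ...]. A call has exactly 8 rows; each row is the pose to reach, as a shift and turn from the pose measured when the call began, along the tool's axes at that moment; what a row does not reach only later rows make up. A row lasts 1/8 s, in which the tool goes at most 62.5 mm and 10.7 degrees, less where a joint would pass 70% of its speed; a pose out of reach is approached as far as the arm can. A call with a gripper value outside its range is refused whole. The fingers move at their own pace and stop on an object; "squeeze" is the grip in N (left out, the last holds). Time passes only in rows, so rows that repeat a pose let the fingers close, or fill a call up. It gives the time, the measured TCP pose, the force and the opening at its end, in the units of the state.
- env.state(): the state, without advancing time (a new reading comes with each control period).
- cams.grab_frame(name): name is "scene" or "top" or "wrist"; returns the picture (384x512x3 uint8, red, green, blue); there is no depth.
- cams.calibration(name): a dict with "camera_matrix" (3x3 intrinsics, pixels), "rvec" (rotation vector, rad) and "tvec" (3), from world to camera coordinates, as OpenCV has them. Camera axes: x right, y down, z forward; pixel columns grow to the right and rows downward; lengths in mm; the calibration is good to about 2 mm. A picture is of the moment at which its call begins: read the wrist's pose just before it. calibration takes no time and is no camera call; for the wrist camera it gives the pose at the moment of the call.
- env.job_done(): hands the job in, once; it reports no verdict.
Trained networks look in the newest picture that a camera, given by its name, has taken for a name from the list of things; names that differ only in an ending like _2 or _b are one class to them, and where a whole thing is asked for, a point or a joint stands for the part that bears it (a point fixed in the world has none). Each returns a list of dicts, best first, with "confidence" (0 to 1); they miss things now and then, are a little off and sometimes report something else, mostly with a low value. They report only what shows in the picture. A call takes as long as a camera call.
- spotter.masks_of(camera, target): "region" (384x512 bool, what is visible of it) and "extent" ([left, top, right, bottom] in pixels, round what is visible of it).
The state is a dict: "time_s": time; "qpos": joint angles; "qvel": joint speeds; "effort": joint torques, N m; "ee_pos": TCP position; "ee_rot": TCP orientation; "force": force on the tool from outside, world axes, zero at the start; "torque": the same for the moment, N m; "gripper_width": finger opening in mm.
Only numpy, scipy, OpenCV 4.12 (cv2) and the standard library are available. Lean on these libraries where they do the work, as an engineer would, in place of code of your own. Each camera call takes 0.05 s, during which the arm holds its last target.

## Task

Get the bench lens edger running at full speed: with the fingertips, push the crossbar speed lever away from the front of the machine, through its half-speed click, until it is fully home against its far stop, and only then press the white start button all the way down and let it go. Push and press only: leave the ball-topped coolant lever as it is set, and do not shift or pick up the loose lens, screwdriver or spectacles.

Things in the scene. Friction and masses are not known exactly. Their poses are not given: they have to be found in the camera images.
- edger: Lens grinder fixed to the bench: grey deck 270 mm deep (x), 480 wide (y -210 to +270), its flat top 60 mm above the bench. Origin on the bench; x points from its front (robot side) to its rear, z up. White head with grey stone at its left end (y +110 to +265), 165 mm high. Two lever mounts on the deck at x +20 mm, y +10 and y -100 mm; which lever is in which place varies.
- speed_mount: Fixed metal bezel of the speed lever, 130 (x) x 46 (y) x 12 mm high, on the deck. Origin at the centre of its underside, on the deck top (60 mm above the bench); axes parallel to the edger's. Slot along x; beside it one raised pip marks the half-speed place and two pips the full-speed end.
- speed_bar (a point): Centre of the speed lever's black crossbar (16 mm diameter, 48 mm long along y), on a steel stem 9 mm thick (x), 12 mm wide. The stem turns about a pivot 35 mm below speed_mount's origin; the bar, 110 mm from the pivot, swings in the edger's x-z plane: 33 mm to the front of the mount's origin at off, 75 mm above the deck upright, 33 mm to the rear (70 mm above the deck) at full.
- speed (a joint): Speed lever angle, rad. 0 = off (leans 0.3 to the front; starts within 0.04 of it); 0.3 = half speed, upright, a spring detent with a hump on either side; 0.6 = full, leaning 0.3 to the rear at a hard stop. Let go close to 0.3 it clicks back there; on the humps' flanks it may stay where left; beyond about 0.52 it drops to the stop and stays. Passing a hump takes up to about 10 N pushed 35 mm above the deck.
- start_top (a point): Centre of the top face of the start button: round white push button, 32 mm diameter, in a black housing on the deck, in front of and between the two levers. Pressed straight down; 6 mm travel; it springs back.
- start (a joint): Travel of the start button, m: 0 = out, 0.006 = fully down (about 5 N).
- coolant_ball (a point): Centre of the black 20 mm ball on the thin coolant lever, which stands in the other mount (same bezel, slot along x) and swings easily (0.3 rad either side of upright); set anywhere along its slot and to be left so. 78 mm from its pivot, which is 35 mm below the deck top.
- lens: Loose clear round lens, 60 mm diameter, 9 mm thick, lying on the deck near its front right corner. Origin at the centre of its underside. Not to be moved.
- screwdriver: Loose slim screwdriver 130 mm long lying on the bench to the right of the edger. Not to be moved.
- spectacles: Loose black spectacles, 135 mm wide, temples 135 mm long, 40 mm high, standing open on the bench to the right of the edger. Origin under the bridge. Not to be moved.

How it is judged (in metres and radians):
On the way, in this order (a step that is already met when the one before it is completed fails the run):
1. the speed lever is fully home at its second stop (value of joint speed above 0.56 rad), for 0.2 s.
2. the start button is pressed down with the lever at full (value of joint start above 0.0045 m and value of joint speed above 0.56 rad), for 0.05 s.
At the end, for the whole second after the job is handed in: The speed lever rests at its second stop (joint above 0.56 of 0.6 rad), the start button was pressed at least 4.5 mm after that and is out again, the coolant lever's ball is within 10 mm of where it was, and the lens, screwdriver and spectacles are within 15 mm of where they were (value of joint speed above 0.56 rad and value of joint start below 0.0015 m and distance of coolant_ball from where it was at the start of the episode below 0.01 m and distance of each of lens, screwdriver, spectacles from where it was at the start of the episode below 0.015 m); the robot touches nothing.
It fails at once if start button pressed before the speed lever is at full (value of joint start above 0.003 m and value of joint speed below 0.53 rad).
It fails at once if coolant lever moved (distance of coolant_ball from where it was at the start of the episode above 0.01 m).
It fails at once if a loose bystander shifted or picked up (distance of any of lens, screwdriver, spectacles from where it was at the start of the episode above 0.015 m).
It also fails if it takes over 38 s, if anything falls off the work surface, if the arm or the gripper's body presses on something with over 40 N, if the wrist force passes 120 N, or if a joint passes its speed limit or range.

## Working session

There is one attempt and no reset: what is moved stays moved. The work goes in short steps, Python scripts to look and compute and a tool call to move; the robot and the scene stay as the last step left them, time stands still between calls to the robot, and variables do not carry over. Pictures are saved under pics/ and viewed, and the job is handed in when it is done.

Besides the shell and the picture viewer there is one more tool, called after "Request:" by a JSON object that holds its "fn" and its "kwargs", one argument or row to a line. apply_moves: Moves the arm, as the interface text tells. Its arguments: {"type":"object","properties":{"plan":{"type":"array"},"squeeze":{"type":"number"}},"required":["plan"]}

```bash
mkdir -p pics; ls
python3 - <<'E'
from workcell import env,cams,spotter
import cv2
print(env.state(), env.grip_depth)
for n in ["scene","top"]:
    im=cams.grab_frame(n); cv2.imwrite(f"pics/{n}0.png",cv2.cvtColor(im,cv2.COLOR_RGB2BGR))
    c=cams.calibration(n); print(n,c)
    for t in ["edger","speed_mount","speed_bar","start_top","coolant_ball","lens"]:
        r=spotter.masks_of(n,t)
        for d in r[:2]:
            import numpy as np
            ys,xs=np.nonzero(d["region"]); print(t,round(d["confidence"],2),d["extent"],xs.mean().round(1),ys.mean().round(1),len(xs))
print(env.state()["time_s"])
E
```

```text
pics
{'time_s': 0.0, 'qpos': array([ 7.42559717e+01,  1.83517185e+01,  8.97073602e+01, -6.74174321e-04,
        7.20428139e+01, -1.14539766e+00]), 'qvel': array([0.07877517, 0.10386832, 0.04850654, 0.00600244, 0.00059036,
       0.00417174]), 'effort': array([ 1.69817686e-03, -4.12461770e+01, -2.31981236e+01,  7.30171893e-02,
        4.55566426e-02, -1.50653468e-04]), 'ee_pos': array([144.77011873, 555.88794047, 178.51308932]), 'ee_rot': array([-1.79898115e+02, -1.39596109e-03,  1.65401577e+02]), 'force': array([ 0.00144981, -0.29061829,  0.91254468]), 'torque': array([ 0.06216058,  0.04697319, -0.03825973]), 'gripper_width': 91.29967075283415} 18.8
scene {'camera_matrix': array([[462.40267439,   0.        , 258.49312419],
       [  0.        , 462.40267439, 192.12917777],
       [  0.        ,   0.        ,   1.        ]]), 'rvec': array([ 1.50853912,  2.31096671, -0.65439974]), 'tvec': array([ 277.0864366 , -350.43398925, 1186.78053518])}
edger 0.75 [162.7, 120.3, 455.4, 353.8] 319.0 237.5 31145
speed_mount 0.92 [261.0, 177.7, 318.0, 251.6] 292.6 215.7 1671
lens 0.6 [232.8, 135.4, 267.2, 156.4] 249.9 143.7 560
top {'camera_matrix': array([[404.79168974,   0.        , 260.6671835 ],
       [  0.        , 404.79168974, 194.45268195],
       [  0.        ,   0.        ,   1.        ]]), 'rvec': array([ 2.13139752, -2.18817652,  0.10341639]), 'tvec': array([-52.00709935, 587.30649642, 776.5749262 ])}
edger 0.56 [66.8, 139.3, 341.0, 304.1] 198.2 219.0 32947
speed_bar 0.57 [201.5, 215.9, 232.5, 233.0] 216.0 224.6 309
speed_bar 0.17 [369.5, 243.5, 386.3, 308.4] 377.1 266.0 565
start_top 0.69 [233.2, 264.1, 255.7, 280.3] 244.1 271.7 216
coolant_ball 0.4 [275.0, 200.0, 284.3, 212.0] 280.6 207.1 82
lens 0.98 [284.0, 262.9, 317.6, 292.4] 300.7 277.7 801
0.7
```

View pics/scene0.png

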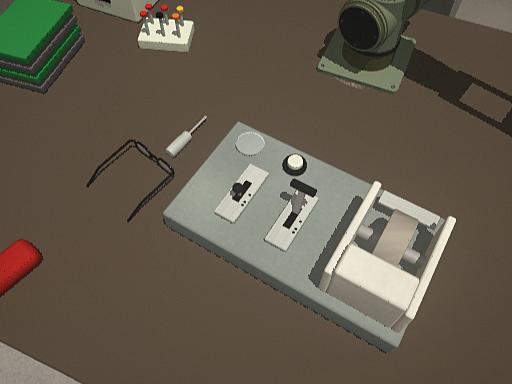

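View pics/top0.png

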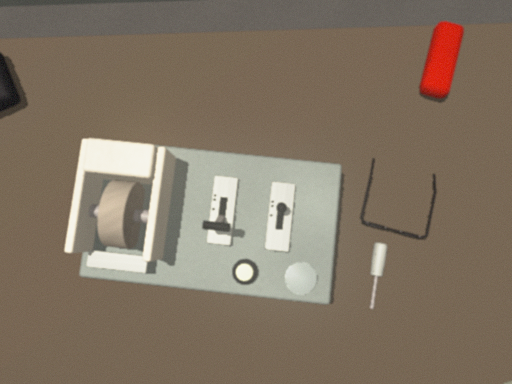

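The scene picture shows the speed crossbar at about (303,187) and leaning to the front, the coolant ball at (237,187), the button at (295,162) and the lens at (250,144). In the top picture the crossbar is at (216,226), the ball at (281,208), the button at (244,272), and the lens at (301,278). So the speed lever stands in the left mount.

Run:
```python
import cv2
a=cv2.imread("pics/top0.png")[140:320,180:350]; cv2.imwrite("pics/topz.png",cv2.resize(a,None,fx=3.3,fy=3.3,interpolation=cv2.INTER_CUBIC))
a=cv2.imread("pics/scene0.png")[110:260,155:335]; cv2.imwrite("pics/scenez.png",cv2.resize(a,None,fx=4,fy=4,interpolation=cv2.INTER_CUBIC))
```

```text
(no output)
```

View pics/topz.png

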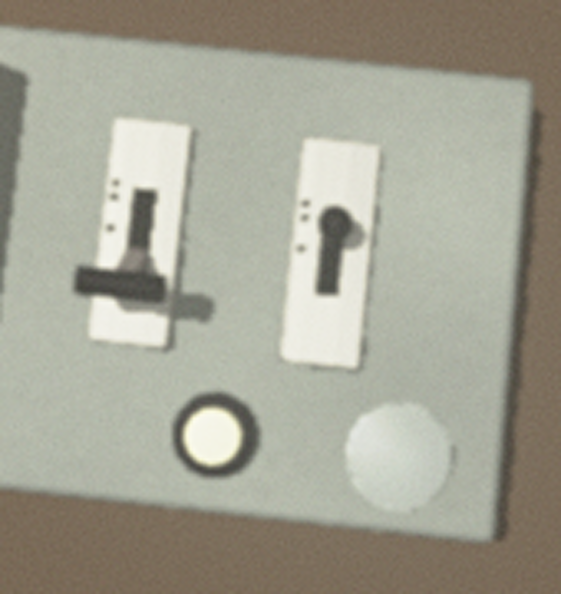

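View pics/scenez.png

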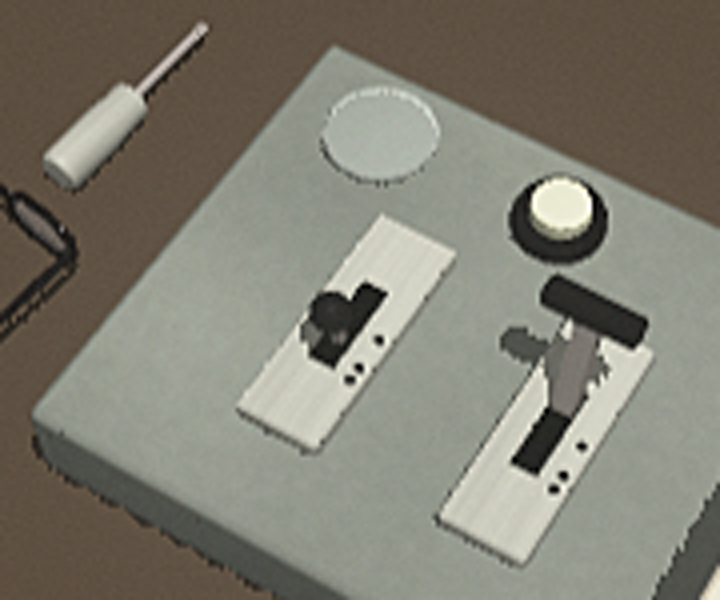

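```bash
cat > fit.py <<'E'
from workcell import env,cams
import numpy as np,cv2
from scipy.optimize import least_squares
T=lambda p:np.array(p)/3.3+[180,140]
S=lambda p:np.array(p)/4+[155,110]
b=lambda y0,fx,ly:[20+65*fx,y0+23*ly,72]
top=[(b(10,1,1),(113,118)),(b(10,1,-1),(191,125)),(b(10,-1,-1),(167,348)),(b(10,-1,1),(90,340)),
(b(-100,1,1),(303,137)),(b(-100,1,-1),(380,145)),(b(-100,-1,-1),(358,368)),(b(-100,-1,1),(281,360)),([135,-210,60],(532,80)),([-135,-210,60],(496,541))]
sc=[(b(10,1,-1),(437,518)),(b(10,1,1),(522,563)),(b(10,-1,1),(655,352)),(b(-100,-1,-1),(380,215)),(b(-100,-1,1),(457,255)),(b(-100,1,1),(317,450)),(b(-100,1,-1),(238,410)),([-135,-210,60],(335,47)),([135,-210,60],(35,413))]
C={n:cams.calibration(n) for n in("top","scene")}
def proj(n,P):
    c=C[n];return cv2.projectPoints(np.array(P,float).reshape(-1,1,3),c["rvec"],c["tvec"],c["camera_matrix"],None)[0].reshape(-1,2)
def W(p,P):
    P=np.array(P,float).reshape(-1,3);c,s=np.cos(p[2]),np.sin(p[2])
    return np.c_[p[0]+c*P[:,0]-s*P[:,1],p[1]+s*P[:,0]+c*P[:,1],P[:,2]]
def tri(pt,ps):
    r=least_squares(lambda X:np.r_[proj("top",X)[0]-pt,proj("scene",X)[0]-ps],[450,0,70]);return r.x,r.fun
def loc(p,X):
    c,s=np.cos(p[2]),np.sin(p[2]);d=X[:2]-p[:2];return np.array([c*d[0]+s*d[1],-s*d[0]+c*d[1],X[2]])
def fit(tt,ss):
    f=lambda p:np.r_[(proj("top",W(p,[a for a,_ in tt]))-[T(q) for _,q in tt]).ravel() if tt else [],(proj("scene",W(p,[a for a,_ in ss]))-[S(q) for _,q in ss]).ravel() if ss else []]
    return least_squares(f,[500,50,0])
if __name__=="__main__":
    for a in((top,sc),(top,[]),([],sc)):
        r=fit(*a);print(r.x[:2].round(1),np.degrees(r.x[2]).round(2),np.abs(r.fun).mean().round(2),np.abs(r.fun).max().round(2))
    p=fit(top,sc).x
    for nm,pt,ps in(("button",(212,436),(562,202)),("bar",(120,284),(596,310)),("ball",(335,221),(331,313)),("lens",(399,456),(380,132))):
        X,e=tri(T(pt),S(ps));print(nm,X.round(1),loc(p,X).round(1),e.round(2))
E
python3 fit.py
```

```text
[5.335e+02 5.000e-01] -7.36 1.16 3.69
[532.1  -1.8] -7.26 0.57 1.2
[536.    3.5] -7.65 0.86 2.92
button [437.1 -32.9  77.2] [-91.3 -45.5  77.2] [-0.56  0.24 -0.65  0.01]
bar [521.4  11.7 127.2] [-13.5   9.6 127.2] [-0.84  0.36 -0.93  0.03]
ball [ 553.9 -104.2   98. ] [  33.7 -101.2   98. ] [-0.76  0.34 -0.84 -0.05]
lens [ 422.  -138.5   60.8] [ -92.7 -152.1   60.8] [-0.43  0.19 -0.52 -0.02]
```

```bash
cat > mv.py <<'E'
import sys
from fit import *
from scipy.spatial.transform import Rotation as Ro
def goto(L,p=None):
    p=fit(top,sc).x if p is None else p
    s=env.state();R=Ro.from_euler("xyz",s["ee_rot"],degrees=True).as_matrix()
    X=W(p,[L])[0]
    yaw=s["ee_rot"][2];want=np.degrees(p[2])+180
    dw=(want-yaw+180)%360-180
    print("t",s["time_s"],"ee",s["ee_pos"].round(1),s["ee_rot"].round(2),"loc",loc(p,s["ee_pos"]).round(1),"F",s["force"].round(2),"w",round(s["gripper_width"],1))
    print("world tgt",X.round(1),"tool d",(R.T@(X-s["ee_pos"])).round(1),"spin",np.radians(-dw).round(3))
if __name__=="__main__":
    a=[float(v) for v in sys.argv[1:]]
    for i in range(0,len(a),3): goto(a[i:i+3])
E
python3 mv.py -85 10 205
```

```text
t 0.7 ee [144.9 556.5 179.4] [179.99  -0.   165.4 ] loc [-456.5  501.6  179.4] F [-1.2   0.58 -0.48] w 91.3
world tgt [450.5  21.3 205. ] tool d [-430.6 -440.8  -25.7] spin -0.126
```

Request:
{"fn": "apply_moves", "kwargs": {
  "plan": [
    {"jaw": 1, "delta_pos": [-20, -20, -26], "spin": -0.02},
    {"jaw": 1, "delta_pos": [-55, -57, -26], "spin": -0.04},
    {"jaw": 1, "delta_pos": [-90, -94, -26], "spin": -0.06},
    {"jaw": 1, "delta_pos": [-125, -130, -26], "spin": -0.08},
    {"jaw": 1, "delta_pos": [-160, -166, -26], "spin": -0.1},
    {"jaw": 1, "delta_pos": [-195, -201, -26], "spin": -0.12},
    {"jaw": 1, "delta_pos": [-230, -236, -26], "spin": -0.126},
    {"jaw": 1, "delta_pos": [-260, -266, -26], "spin": -0.126}
  ],
  "squeeze": 20
}}

```text
time_s: 1.7
ee_pos: [330.2, 232.0, 205.6]
ee_rot: [180.0, 0.0, 172.6]
force: [0.6, -0.4, 0.1]
gripper_width: 14.1
```

```bash
python3 mv.py -85 10 205
```

```text
t 1.7 ee [330.2 232.  205.6] [1.7997e+02 4.0000e-02 1.7260e+02] loc [-231.3  203.5  205.6] F [ 0.57 -0.38  0.06] w 14.1
world tgt [450.5  21.3 205. ] tool d [-146.4 -193.4    0.6] spin -0.001
```

Request:
{"fn": "apply_moves", "kwargs": {
  "plan": [
    {"jaw": 1, "delta_pos": [-30, -40, 0], "spin": 0},
    {"jaw": 1, "delta_pos": [-60, -80, 0], "spin": 0},
    {"jaw": 1, "delta_pos": [-90, -120, 0], "spin": 0},
    {"jaw": 1, "delta_pos": [-120, -160, 0], "spin": 0},
    {"jaw": 1, "delta_pos": [-146, -193, 0], "spin": 0},
    {"jaw": 1, "delta_pos": [-146, -193, 25], "spin": 0},
    {"jaw": 1, "delta_pos": [-146, -193, 60], "spin": 0},
    {"jaw": 1, "delta_pos": [-146, -193, 87], "spin": 0}
  ]
}}

```text
time_s: 2.7
ee_pos: [449.9, 21.6, 117.5]
ee_rot: [180.0, 0.0, 172.6]
force: [1.2, -0.3, 0.6]
gripper_width: 0.4
```

```bash
python3 mv.py -85 10 118 -40 10 118 27 10 118
python3 - <<'E'
from workcell import cams
import cv2,numpy as np
ims=[cams.grab_frame(n)[...,::-1] for n in("top","scene","wrist")]
a=cv2.resize(ims[0][140:320,180:350],(400,424));b=cv2.resize(ims[1][110:260,155:335],(400,333))
cv2.imwrite("pics/w1.png",ims[2]);c=np.zeros((424,800,3),np.uint8);c[:,:400]=a;c[:333,400:]=b;cv2.imwrite("pics/ts1.png",c)
E
```

```text
t 2.7 ee [449.9  21.6 117.5] [1.7997e+02 2.0000e-02 1.7257e+02] loc [-85.6  10.2 117.5] F [ 1.19 -0.33  0.64] w 0.4
world tgt [450.5  21.3 118. ] tool d [-0.6 -0.2 -0.5] spin -0.001
t 2.7 ee [449.9  21.6 117.5] [1.7997e+02 2.0000e-02 1.7257e+02] loc [-85.6  10.2 117.5] F [ 1.19 -0.33  0.64] w 0.4
world tgt [495.1  15.5 118. ] tool d [-45.6  -0.1  -0.4] spin -0.001
t 2.7 ee [449.9  21.6 117.5] [1.7997e+02 2.0000e-02 1.7257e+02] loc [-85.6  10.2 117.5] F [ 1.19 -0.33  0.64] w 0.4
world tgt [561.5   7.  118. ] tool d [-112.6   -0.    -0.4] spin -0.001
```

View pics/ts1.png

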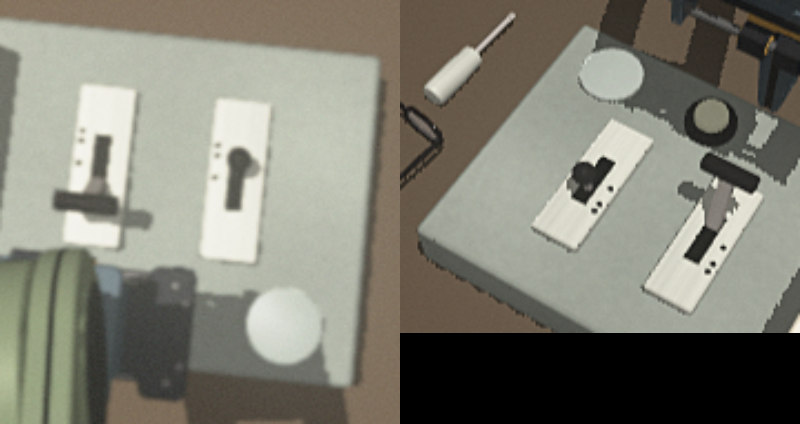

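View pics/w1.png

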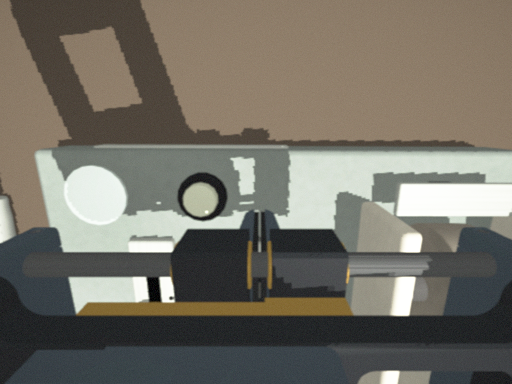

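The fingertips stand in front of the crossbar and aligned with it: in the left half, the bar is at (85,203), and in the scene crop, the tips are at about (770,105) and the bar at (730,172). Coolant lever and lens are unchanged. Now the push.

Request:
{"fn": "apply_moves", "kwargs": {
  "plan": [
    {"jaw": 1, "delta_pos": [-30, 0, 0], "spin": 0},
    {"jaw": 1, "delta_pos": [-45, 0, 0], "spin": 0},
    {"jaw": 1, "delta_pos": [-58, 0, 0], "spin": 0},
    {"jaw": 1, "delta_pos": [-70, 0, 0], "spin": 0},
    {"jaw": 1, "delta_pos": [-82, 0, 0], "spin": 0},
    {"jaw": 1, "delta_pos": [-94, 0, 0], "spin": 0},
    {"jaw": 1, "delta_pos": [-104, 0, 0], "spin": 0},
    {"jaw": 1, "delta_pos": [-109, 0, 0], "spin": 0}
  ]
}}

```text
time_s: 3.85
ee_pos: [558.0, 7.7, 117.7]
ee_rot: [180.0, -0.1, 172.6]
force: [0.8, 0.1, -0.8]
gripper_width: 0.4
```

```bash
python3 mv.py 27 10 118;  python3 - <<'E'
from workcell import cams
import cv2,numpy as np
ims=[cams.grab_frame(n)[...,::-1] for n in("scene",)]
cv2.imwrite("pics/s2.png",cv2.resize(ims[0][110:260,155:335],None,fx=4,fy=4))
E
```

```text
t 3.85 ee [558.    7.7 117.7] [ 1.7999e+02 -1.1000e-01  1.7259e+02] loc [ 23.4  10.2 117.7] F [ 0.82  0.12 -0.78] w 0.4
world tgt [561.5   7.  118. ] tool d [-3.6 -0.2 -0.3] spin -0.001
```

View pics/s2.png

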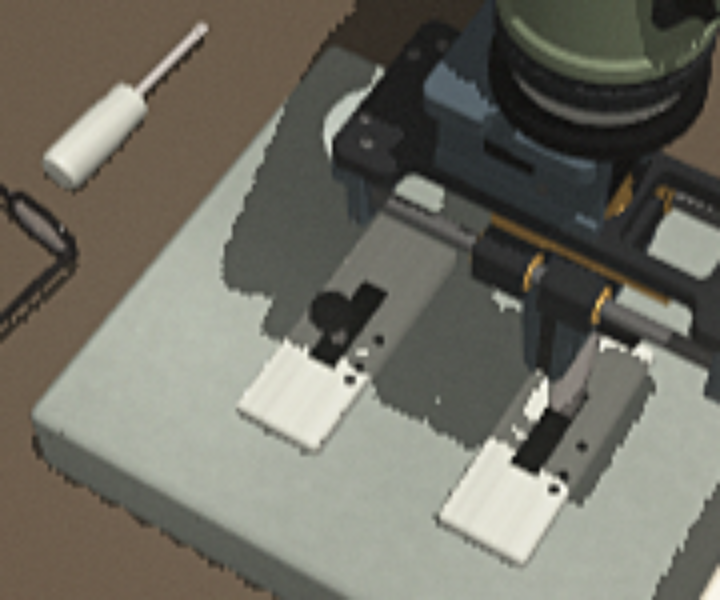

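The scene crop still shows the stem at the front of its slot (570,395), with the fingertips at (555,370) beside it, and no push force. I'll look closer before moving.

Run:
```python
from workcell import cams,env
from fit import *
s=env.state();print(proj("scene",s["ee_pos"]),(proj("scene",s["ee_pos"])-[155,110])*4, proj("top",s["ee_pos"]))
p=fit(top,sc).x
for q in (0,.3,.6):
    a=q-.3
    P=W(p,[[20+r*np.sin(a),10,25+r*np.cos(a)] for r in(47,75,110)])
    print(q,((proj("scene",P)-[155,110])*4).round())
im=cams.grab_frame("wrist")[...,::-1];cv2.imwrite("pics/w2.png",im)
im=cams.grab_frame("top")[...,::-1];cv2.imwrite("pics/t2.png",cv2.resize(im[140:320,180:350],None,fx=3.3,fy=3.3))
```

```text
[[292.95701844 205.89250613]] [[551.82807378 383.57002454]] [[218.21370629 205.61501817]]
0 [[563. 407.]
 [576. 364.]
 [593. 309.]]
0.3 [[549. 427.]
 [553. 397.]
 [558. 357.]]
0.6 [[534. 452.]
 [528. 437.]
 [521. 418.]]
```

View pics/w2.png

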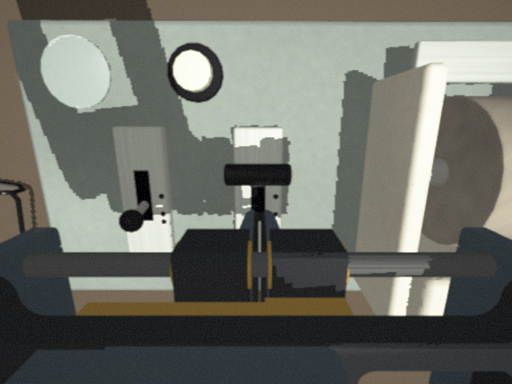

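View pics/t2.png

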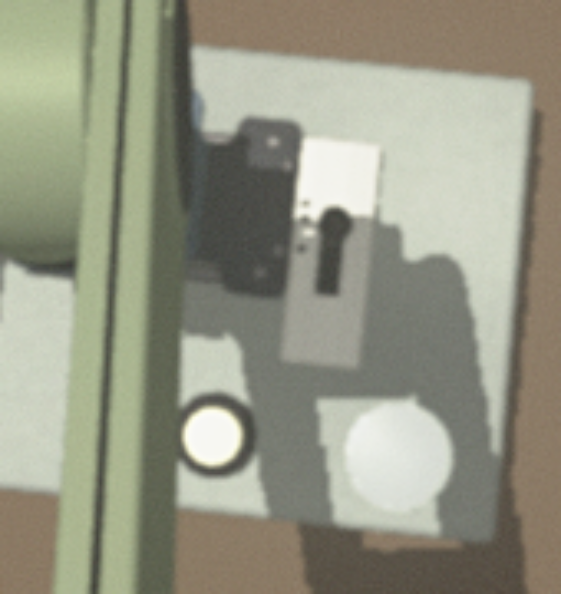

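Run:
```python
from workcell import cams,env
import fit as f
from fit import *
C["wrist"]=cams.calibration("wrist");s=env.state()
p=fit(top,sc).x
R=cv2.Rodrigues(C["wrist"]["rvec"])[0];print("cam pos loc",loc(p,-R.T@C["wrist"]["tvec"]).round(), "ee",loc(p,s["ee_pos"]).round(1))
print("tcp",proj("wrist",s["ee_pos"]),"btn",proj("wrist",W(p,[[-91,-45.5,77]])),"ball",proj("wrist",W(p,[[34,-101,98]])))
for q in (0,.1,.2,.3,.4,.5,.6):
    a=q-.3
    P=W(p,[[20+110*np.sin(a),10+y,25+110*np.cos(a)] for y in(-24,24)]+[[20+47*np.sin(a),10,25+47*np.cos(a)]])
    print(q,proj("wrist",P).round().tolist())
print("tri button",f.W(p,[[-91,-45.5,77]]))
```

```text
cam pos loc [-52.   9. 323.] ee [ 22.7  10.2 117.7]
tcp [[261.05430502 218.06755637]] btn [[194.3896099   74.11050351]] ball [[135.39792983 222.73949325]]
0 [[228.0, 178.0], [294.0, 178.0], [260.0, 185.0]]
0.1 [[228.0, 193.0], [294.0, 193.0], [260.0, 190.0]]
0.2 [[228.0, 208.0], [294.0, 208.0], [260.0, 194.0]]
0.3 [[228.0, 223.0], [293.0, 223.0], [260.0, 199.0]]
0.4 [[229.0, 236.0], [293.0, 236.0], [261.0, 204.0]]
0.5 [[230.0, 248.0], [292.0, 248.0], [261.0, 208.0]]
0.6 [[230.0, 259.0], [291.0, 259.0], [261.0, 212.0]]
tri button [[437.40595294 -32.9671999   77.        ]]
```

The wrist picture settles it: the crossbar is at (258,175), its predicted off position, and the fingertips are behind it, so the bar got past the tips without moving. I'll lift, go back to the front, push lower and slower, and check the contact.

Request:
{"fn": "apply_moves", "kwargs": {
  "plan": [
    {"jaw": 1, "delta_pos": [0, 0, -25], "spin": 0},
    {"jaw": 1, "delta_pos": [0, 0, -55], "spin": 0},
    {"jaw": 1, "delta_pos": [35, 0, -55], "spin": 0},
    {"jaw": 1, "delta_pos": [75, 0, -55], "spin": 0},
    {"jaw": 1, "delta_pos": [105, 0, -55], "spin": 0},
    {"jaw": 1, "delta_pos": [105, 0, -40], "spin": 0},
    {"jaw": 1, "delta_pos": [105, 0, -10], "spin": 0},
    {"jaw": 1, "delta_pos": [105, 0, 18], "spin": 0}
  ]
}}

```text
time_s: 5.0
ee_pos: [452.6, 21.4, 99.5]
ee_rot: [180.0, -0.1, 172.6]
force: [0.2, 0.5, 0.8]
gripper_width: 0.4
```

```bash
python3 mv.py -50 10 100 -25 10 100;  python3 - <<'E'
from workcell import cams
import cv2,numpy as np
im=cams.grab_frame("scene")[...,::-1]
cv2.imwrite("pics/s3.png",cv2.resize(im[110:260,200:380],None,fx=4,fy=4))
E
```

```text
t 5.0 ee [452.6  21.4  99.5] [ 1.7998e+02 -1.0000e-01  1.7260e+02] loc [-82.8  10.3  99.5] F [0.18 0.48 0.82] w 0.4
world tgt [485.2  16.8 100. ] tool d [-32.8  -0.3  -0.6] spin -0.001
t 5.0 ee [452.6  21.4  99.5] [ 1.7998e+02 -1.0000e-01  1.7260e+02] loc [-82.8  10.3  99.5] F [0.18 0.48 0.82] w 0.4
world tgt [510.   13.6 100. ] tool d [-57.8  -0.3  -0.6] spin -0.001
```

View pics/s3.png

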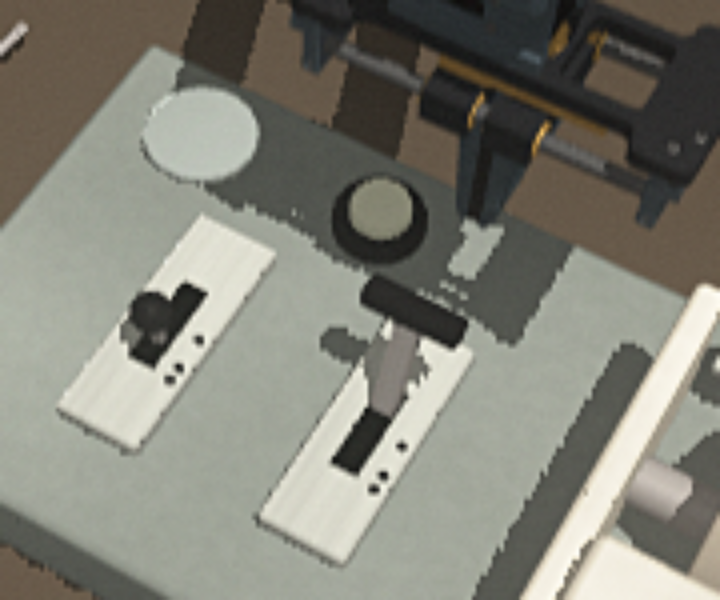

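The fingertips at (480,220) are in front of the crossbar (415,310), which is still at off; the coolant ball (150,310) and lens (200,133) are unmoved.

Request:
{"fn": "apply_moves", "kwargs": {
  "plan": [
    {"jaw": 1, "delta_pos": [-12, 0, 0], "spin": 0},
    {"jaw": 1, "delta_pos": [-24, 0, 0], "spin": 0},
    {"jaw": 1, "delta_pos": [-34, 0, 0], "spin": 0},
    {"jaw": 1, "delta_pos": [-42, 0, 0], "spin": 0},
    {"jaw": 1, "delta_pos": [-48, 0, 0], "spin": 0},
    {"jaw": 1, "delta_pos": [-54, 0, 0], "spin": 0},
    {"jaw": 1, "delta_pos": [-60, 0, 0], "spin": 0},
    {"jaw": 1, "delta_pos": [-66, 0, 0], "spin": 0}
  ]
}}

```text
time_s: 6.05
ee_pos: [512.3, 13.1, 95.5]
ee_rot: [-179.9, -0.9, 172.6]
force: [-1.9, -0.1, 2.1]
gripper_width: 0.3
```

```bash
python3 mv.py 0 10 100 22 10 100;  python3 - <<'E'
from workcell import cams
import cv2,numpy as np
im=cams.grab_frame("scene")[...,::-1]
cv2.imwrite("pics/s4.png",cv2.resize(im[110:260,200:380],None,fx=4,fy=4))
cv2.imwrite("pics/w4.png",cams.grab_frame("wrist")[...,::-1])
E
```

```text
t 6.05 ee [512.3  13.1  95.5] [-179.94   -0.88  172.6 ] loc [-22.7   9.7  95.5] F [-1.86 -0.15  2.06] w 0.3
world tgt [534.8  10.4 100. ] tool d [-22.6   0.3  -4.8] spin -0.001
t 6.05 ee [512.3  13.1  95.5] [-179.94   -0.88  172.6 ] loc [-22.7   9.7  95.5] F [-1.86 -0.15  2.06] w 0.3
world tgt [556.6   7.6 100. ] tool d [-44.6   0.3  -5.2] spin -0.001
```

View pics/s4.png

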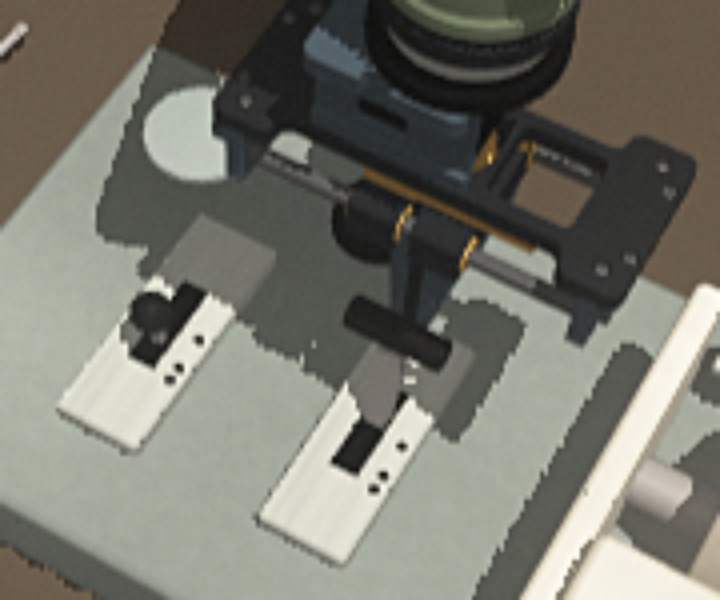

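View pics/w4.png

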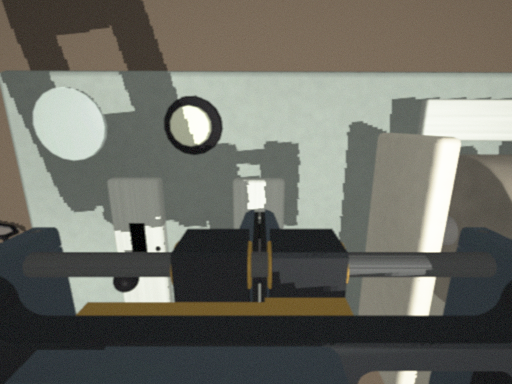

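Contact is made this time: the crossbar, now at (397,333), has moved rearward with the tips pressed against it from the front. I'll keep pushing.

Request:
{"fn": "apply_moves", "kwargs": {
  "plan": [
    {"jaw": 1, "delta_pos": [-10, 0, 0], "spin": 0},
    {"jaw": 1, "delta_pos": [-17, 0, 0], "spin": 0},
    {"jaw": 1, "delta_pos": [-23, 0, 0], "spin": 0},
    {"jaw": 1, "delta_pos": [-29, 0, 0], "spin": 0},
    {"jaw": 1, "delta_pos": [-35, 0, 0], "spin": 0},
    {"jaw": 1, "delta_pos": [-40, 0, 0], "spin": 0},
    {"jaw": 1, "delta_pos": [-45, 0, 0], "spin": 0},
    {"jaw": 1, "delta_pos": [-50, 0, 0], "spin": 0}
  ]
}}

```text
time_s: 7.15
ee_pos: [561.2, 6.8, 94.9]
ee_rot: [-179.9, -1.0, 172.6]
force: [-15.1, 1.1, 10.4]
gripper_width: 0.5
```

```bash
python3 mv.py 22 10 98;  python3 - <<'E'
from workcell import cams
import cv2,numpy as np
im=cams.grab_frame("scene")[...,::-1]
cv2.imwrite("pics/s5.png",cv2.resize(im[110:260,200:380],None,fx=4,fy=4))
E
```

```text
t 7.15 ee [561.2   6.8  94.9] [-179.95   -1.04  172.58] loc [26.7  9.8 94.9] F [-15.14   1.12  10.44] w 0.5
world tgt [556.6   7.6  98. ] tool d [ 4.7  0.2 -3. ] spin -0.001
```

View pics/s5.png

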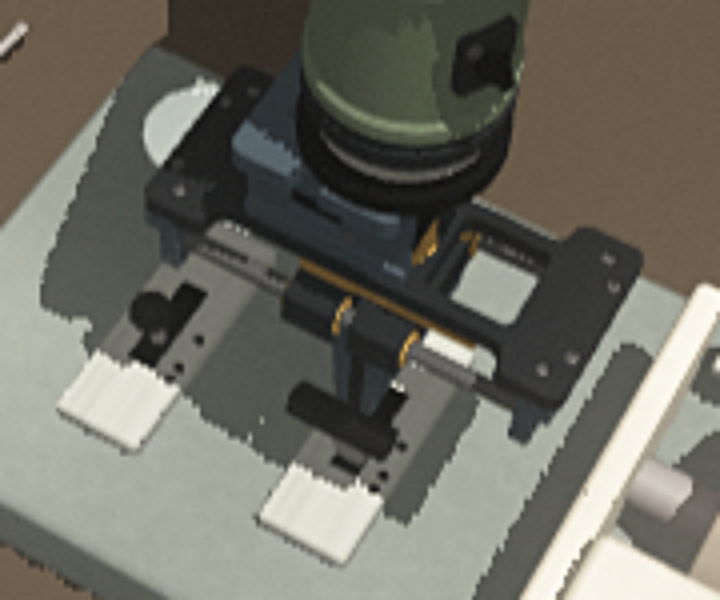

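The crossbar at (341,421) in the crop matches the predicted full position within a pixel, with about 15 N against the stop. I'll back off and go over the button.

Request:
{"fn": "apply_moves", "kwargs": {
  "plan": [
    {"jaw": 1, "delta_pos": [10, 0, 0], "spin": 0},
    {"jaw": 1, "delta_pos": [35, 0, 0], "spin": 0},
    {"jaw": 1, "delta_pos": [65, 0, -10], "spin": 0},
    {"jaw": 1, "delta_pos": [90, 10, -20], "spin": 0},
    {"jaw": 1, "delta_pos": [110, 0, -20], "spin": 0},
    {"jaw": 1, "delta_pos": [118, -25, -20], "spin": 0},
    {"jaw": 1, "delta_pos": [118, -55, -20], "spin": 0},
    {"jaw": 1, "delta_pos": [118, -55, -20], "spin": 0}
  ]
}}

```text
time_s: 8.2
ee_pos: [437.3, -33.5, 117.5]
ee_rot: [-179.9, -1.0, 172.4]
force: [0.9, 0.3, -0.7]
gripper_width: 0.7
```

```bash
python3 mv.py -91.3 -45.5 90 -91.3 -45.5 68;  python3 - <<'E'
from workcell import cams,env
from fit import *
im=cams.grab_frame("scene")[...,::-1]
print(proj("scene",env.state()["ee_pos"]))
cv2.imwrite("pics/s6.png",cv2.resize(im[110:260,200:380],None,fx=4,fy=4))
cv2.imwrite("pics/w6.png",cams.grab_frame("wrist")[...,::-1])
E
```

```text
t 8.2 ee [437.3 -33.5 117.5] [-179.94   -1.01  172.43] loc [-91.  -46.1 117.5] F [ 0.91  0.27 -0.68] w 0.7
world tgt [437.1 -32.9  90. ] tool d [-0.2  0.6 27.5] spin -0.004
t 8.2 ee [437.3 -33.5 117.5] [-179.94   -1.01  172.43] loc [-91.  -46.1 117.5] F [ 0.91  0.27 -0.68] w 0.7
world tgt [437.1 -32.9  68. ] tool d [-0.6  0.6 49.5] spin -0.004
[[296.39945949 148.34230202]]
```

View pics/s6.png

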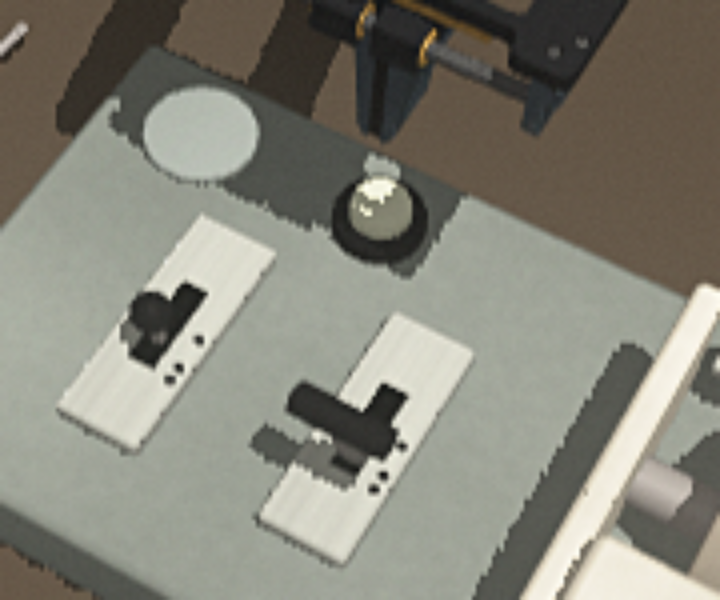

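View pics/w6.png

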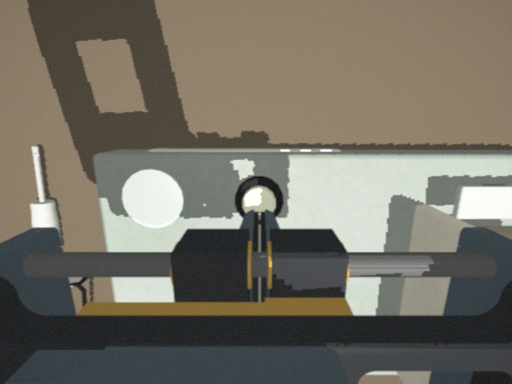

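With the fingers away, the crossbar stays at full (341,421). The ball (150,310) and lens are unchanged, and the tips at (380,140) are above the button (380,208). Pressing.

Request:
{"fn": "apply_moves", "kwargs": {
  "plan": [
    {"jaw": 1, "delta_pos": [0, 0, 20], "spin": 0},
    {"jaw": 1, "delta_pos": [0, 0, 34], "spin": 0},
    {"jaw": 1, "delta_pos": [0, 0, 40], "spin": 0},
    {"jaw": 1, "delta_pos": [0, 0, 44], "spin": 0},
    {"jaw": 1, "delta_pos": [0, 0, 47], "spin": 0},
    {"jaw": 1, "delta_pos": [0, 0, 50], "spin": 0},
    {"jaw": 1, "delta_pos": [0, 0, 52], "spin": 0},
    {"jaw": 1, "delta_pos": [0, 0, 53], "spin": 0}
  ]
}}

```text
time_s: 9.3
ee_pos: [436.7, -32.2, 64.4]
ee_rot: [-180.0, -1.0, 172.5]
force: [0.2, -0.1, -1.0]
gripper_width: 0.5
```

```bash
python3 mv.py -91.3 -45.5 68;  python3 - <<'E'
from workcell import cams,env
from fit import *
im=cams.grab_frame("scene")[...,::-1]
cv2.imwrite("pics/s7.png",cv2.resize(im[110:260,200:380],None,fx=4,fy=4))
E
```

```text
t 9.3 ee [436.7 -32.2  64.4] [-179.98   -1.03  172.53] loc [-91.8 -44.8  64.4] F [ 0.19 -0.11 -0.97] w 0.5
world tgt [437.1 -32.9  68. ] tool d [-0.5 -0.7 -3.6] spin -0.002
```

View pics/s7.png

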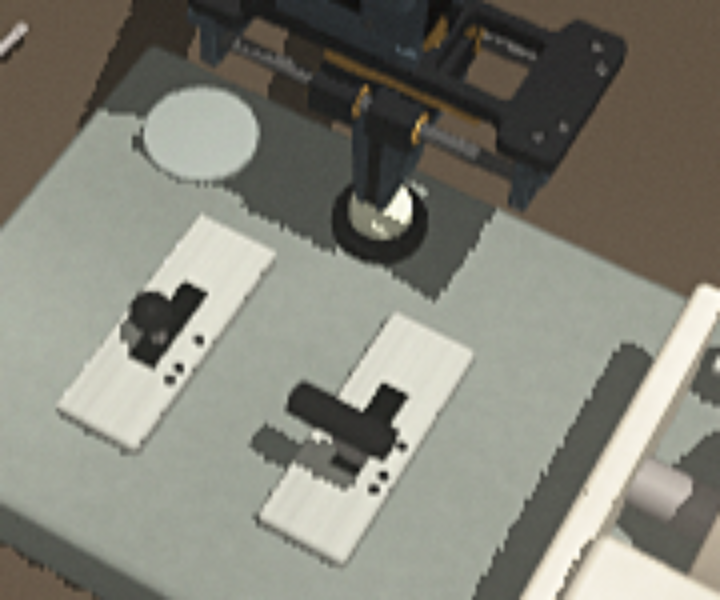

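No contact force yet at a reading of z 64.4: the tips at (380,205) still hover above the button. So the fingertips really sit higher than the reading, which also explains the first miss over the bar. I'll go on down gently until force shows.

Request:
{"fn": "apply_moves", "kwargs": {
  "plan": [
    {"jaw": 1, "delta_pos": [0, 0, 1], "spin": 0},
    {"jaw": 1, "delta_pos": [0, 0, 2], "spin": 0},
    {"jaw": 1, "delta_pos": [0, 0, 3], "spin": 0},
    {"jaw": 1, "delta_pos": [0, 0, 4], "spin": 0},
    {"jaw": 1, "delta_pos": [0, 0, 5], "spin": 0},
    {"jaw": 1, "delta_pos": [0, 0, 6], "spin": 0},
    {"jaw": 1, "delta_pos": [0, 0, 7], "spin": 0},
    {"jaw": 1, "delta_pos": [0, 0, 8], "spin": 0}
  ]
}}

```text
time_s: 10.35
ee_pos: [436.4, -32.1, 56.2]
ee_rot: [-180.0, -1.0, 172.5]
force: [-0.8, 0.0, 0.4]
gripper_width: 0.6
```

Run:
```python
from workcell import cams,env
from fit import *
s=env.state();print(s["ee_pos"],s["force"])
for z in(0,5,10,15,20): print(z,(proj("scene",s["ee_pos"]+[0,0,z])-[200,110])*4)
im=cams.grab_frame("scene")[...,::-1]
cv2.imwrite("pics/s8.png",cv2.resize(im[135:185,265:325],None,fx=12,fy=12,interpolation=cv2.INTER_CUBIC))
```

```text
[436.43152399 -32.14224209  56.23435754] [-0.78350098  0.04191445  0.35543391]
0 [[378.31159254 225.82933782]]
5 [[379.02240674 220.11731863]]
10 [[379.73974631 214.35286235]]
15 [[380.46370151 208.5352436 ]]
20 [[381.1943643  202.66372352]]
```

View pics/s8.png

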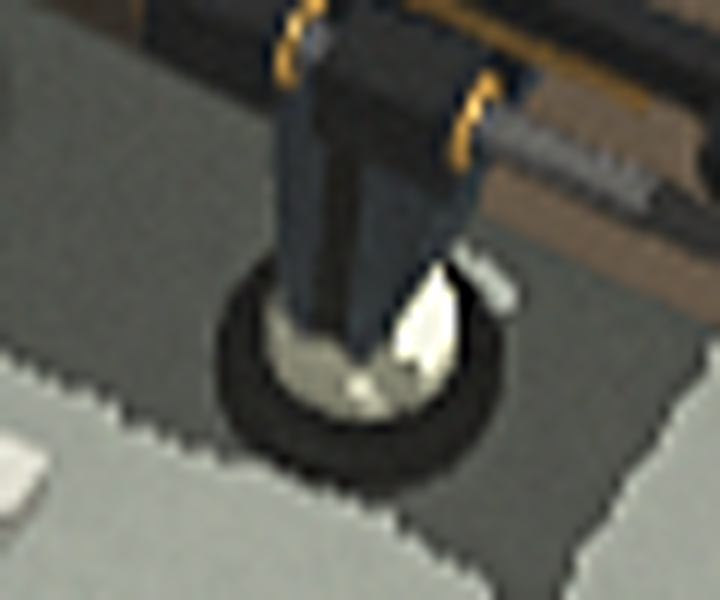

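Request:
{"fn": "apply_moves", "kwargs": {
  "plan": [
    {"jaw": 1, "delta_pos": [0, 0, 1], "spin": 0},
    {"jaw": 1, "delta_pos": [0, 0, 2], "spin": 0},
    {"jaw": 1, "delta_pos": [0, 0, 3], "spin": 0},
    {"jaw": 1, "delta_pos": [0, 0, 4], "spin": 0},
    {"jaw": 1, "delta_pos": [0, 0, 5], "spin": 0},
    {"jaw": 1, "delta_pos": [0, 0, 6], "spin": 0},
    {"jaw": 1, "delta_pos": [0, 0, 6], "spin": 0},
    {"jaw": 1, "delta_pos": [0, 0, 6], "spin": 0}
  ]
}}

```text
time_s: 11.4
ee_pos: [436.3, -32.1, 50.2]
ee_rot: [-180.0, -1.1, 172.5]
force: [0.8, 0.3, -0.1]
gripper_width: 0.2
```

Run:
```python
from workcell import cams,env
from fit import *
s=env.state();print(s["ee_pos"],s["force"])
im=cams.grab_frame("scene")[...,::-1]
cv2.imwrite("pics/s9.png",cv2.resize(im[135:185,265:325],None,fx=12,fy=12,interpolation=cv2.INTER_CUBIC))
```

```text
[436.27270665 -32.11847036  50.1614328 ] [ 0.7550599   0.33848096 -0.10909936]
```

View pics/s9.png

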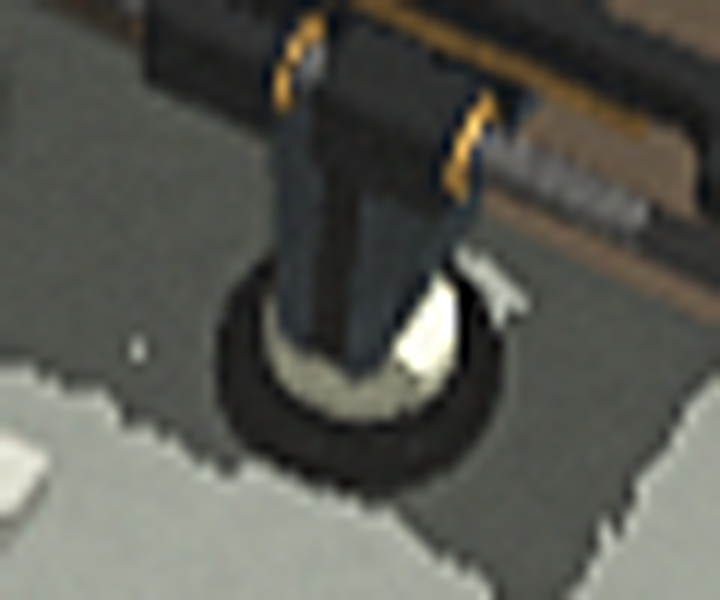

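Request:
{"fn": "apply_moves", "kwargs": {
  "plan": [
    {"jaw": 1, "delta_pos": [0, 0, 1], "spin": 0},
    {"jaw": 1, "delta_pos": [0, 0, 2], "spin": 0},
    {"jaw": 1, "delta_pos": [0, 0, 3], "spin": 0},
    {"jaw": 1, "delta_pos": [0, 0, 4], "spin": 0},
    {"jaw": 1, "delta_pos": [0, 0, 5], "spin": 0},
    {"jaw": 1, "delta_pos": [0, 0, 6], "spin": 0},
    {"jaw": 1, "delta_pos": [0, 0, 6], "spin": 0},
    {"jaw": 1, "delta_pos": [0, 0, 6], "spin": 0}
  ]
}}

```text
time_s: 12.45
ee_pos: [436.3, -32.1, 44.3]
ee_rot: [-180.0, -1.0, 172.5]
force: [-0.0, 0.5, 3.0]
gripper_width: 0.3
```

Run:
```python
from workcell import cams,env
from fit import *
s=env.state();print(s["ee_pos"],s["force"],s["qpos"])
im=cams.grab_frame("scene")[...,::-1]
cv2.imwrite("pics/s10.png",cv2.resize(im[135:185,265:325],None,fx=12,fy=12,interpolation=cv2.INTER_CUBIC))
```

```text
[436.29582996 -32.11075554  44.27431407] [-0.03189984  0.46175998  3.01083611] [-5.72386520e+00  1.48043906e+01  1.17239427e+02  1.29115177e-02
  4.89922654e+01 -8.82592344e+01]
```

View pics/s10.png

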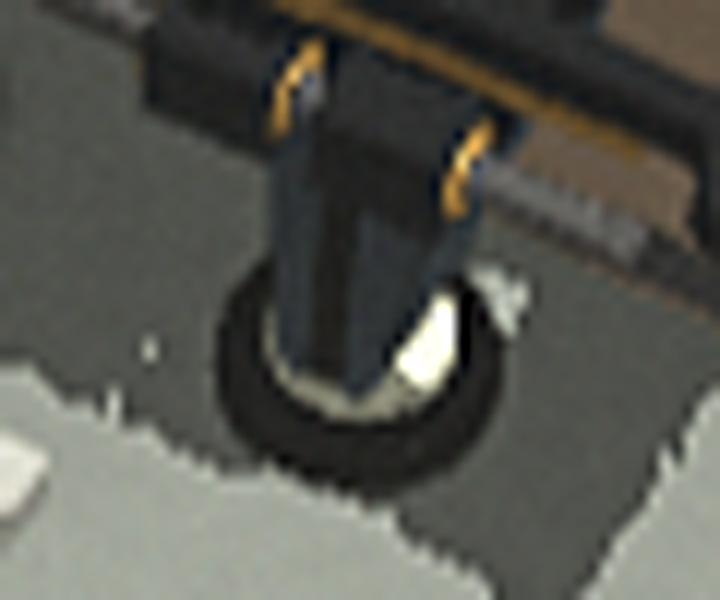

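Force in z has come up to 3 N: contact has begun. Pressing through now.

Request:
{"fn": "apply_moves", "kwargs": {
  "plan": [
    {"jaw": 1, "delta_pos": [0, 0, 2], "spin": 0},
    {"jaw": 1, "delta_pos": [0, 0, 4], "spin": 0},
    {"jaw": 1, "delta_pos": [0, 0, 5], "spin": 0},
    {"jaw": 1, "delta_pos": [0, 0, 6], "spin": 0},
    {"jaw": 1, "delta_pos": [0, 0, 7], "spin": 0},
    {"jaw": 1, "delta_pos": [0, 0, 8], "spin": 0},
    {"jaw": 1, "delta_pos": [0, 0, 9], "spin": 0},
    {"jaw": 1, "delta_pos": [0, 0, 10], "spin": 0}
  ]
}}

```text
time_s: 13.5
ee_pos: [436.7, -32.1, 40.6]
ee_rot: [-180.0, -0.9, 172.5]
force: [-17.8, 2.2, 68.2]
gripper_width: 0.5
```

Run:
```python
from workcell import cams,env
from fit import *
s=env.state();print(s["ee_pos"],s["force"])
im=cams.grab_frame("scene")[...,::-1]
cv2.imwrite("pics/s11.png",cv2.resize(im[135:185,265:325],None,fx=12,fy=12,interpolation=cv2.INTER_CUBIC))
```

```text
[436.70543739 -32.1456532   40.61954713] [-17.76460346   2.17134372  68.20111895]
```

View pics/s11.png

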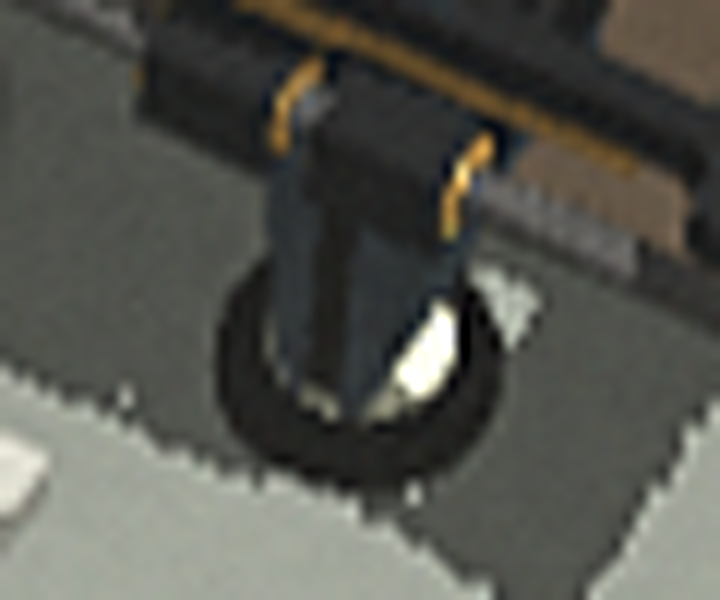

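The force rose to 68 N, so the fingers are on a hard stop. The button's white face is nearly level with its housing. I'll release in steps to check the travel through the spring force.

Request:
{"fn": "apply_moves", "kwargs": {
  "plan": [
    {"jaw": 1, "delta_pos": [0, 0, 0], "spin": 0},
    {"jaw": 1, "delta_pos": [0, 0, -1], "spin": 0},
    {"jaw": 1, "delta_pos": [0, 0, -2], "spin": 0},
    {"jaw": 1, "delta_pos": [0, 0, -2], "spin": 0},
    {"jaw": 1, "delta_pos": [0, 0, -2], "spin": 0},
    {"jaw": 1, "delta_pos": [0, 0, -2], "spin": 0},
    {"jaw": 1, "delta_pos": [0, 0, -2], "spin": 0},
    {"jaw": 1, "delta_pos": [0, 0, -2], "spin": 0}
  ]
}}

```text
time_s: 14.55
ee_pos: [436.5, -32.1, 42.6]
ee_rot: [-180.0, -0.9, 172.5]
force: [-1.6, -0.0, 3.5]
gripper_width: 0.1
```

Run:
```python
from workcell import cams,env
from fit import *
s=env.state();print(s["ee_pos"],s["force"])
im=cams.grab_frame("scene")[...,::-1]
s=env.state();print(s["ee_pos"],s["force"])
cv2.imwrite("pics/s12.png",cv2.resize(im[135:185,265:325],None,fx=12,fy=12,interpolation=cv2.INTER_CUBIC))
```

```text
[436.49749201 -32.14835569  42.60364638] [-1.59874252 -0.02334016  3.4925591 ]
[436.52605432 -32.13777923  42.63920409] [-3.20770396 -0.74646295  3.29177074]
```

Request:
{"fn": "apply_moves", "kwargs": {
  "plan": [
    {"jaw": 1, "delta_pos": [0, 0, -1], "spin": 0},
    {"jaw": 1, "delta_pos": [0, 0, -2], "spin": 0},
    {"jaw": 1, "delta_pos": [0, 0, -3], "spin": 0},
    {"jaw": 1, "delta_pos": [0, 0, -3], "spin": 0},
    {"jaw": 1, "delta_pos": [0, 0, -3], "spin": 0},
    {"jaw": 1, "delta_pos": [0, 0, -3], "spin": 0},
    {"jaw": 1, "delta_pos": [0, 0, -3], "spin": 0},
    {"jaw": 1, "delta_pos": [0, 0, -3], "spin": 0}
  ]
}}

```text
time_s: 15.6
ee_pos: [436.5, -32.1, 45.6]
ee_rot: [-180.0, -0.9, 172.5]
force: [-2.4, 0.8, 2.8]
gripper_width: 0.5
```

Run:
```python
from workcell import cams,env
from fit import *
for i in range(3):
    im=cams.grab_frame("scene")[...,::-1]
    s=env.state();print(s["ee_pos"],s["force"])
cv2.imwrite("pics/s13.png",cv2.resize(im[135:185,265:325],None,fx=12,fy=12,interpolation=cv2.INTER_CUBIC))
```

```text
[436.49969139 -32.12399326  45.59304302] [-2.12529268  0.46317103  2.29343975]
[436.53517786 -32.13798241  45.63466755] [-1.11684938  0.03578757  2.60673171]
[436.51452843 -32.13084772  45.61257442] [-1.91942871  0.39230691  2.77457457]
```

The spring still pushes about 2.5 N some 4 mm above the stop, so the button went through practically its whole travel. Now let go and withdraw.

Request:
{"fn": "apply_moves", "kwargs": {
  "plan": [
    {"jaw": 1, "delta_pos": [0, 0, -2], "spin": 0},
    {"jaw": 1, "delta_pos": [0, 0, -4], "spin": 0},
    {"jaw": 1, "delta_pos": [0, 0, -12], "spin": 0},
    {"jaw": 1, "delta_pos": [0, 0, -40], "spin": 0},
    {"jaw": 1, "delta_pos": [0, 0, -80], "spin": 0},
    {"jaw": 1, "delta_pos": [20, 0, -110], "spin": 0},
    {"jaw": 1, "delta_pos": [50, 0, -130], "spin": 0},
    {"jaw": 1, "delta_pos": [60, 0, -130], "spin": 0}
  ]
}}

```text
time_s: 16.75
ee_pos: [379.3, -24.5, 178.1]
ee_rot: [-180.0, -0.7, 172.5]
force: [0.0, -0.0, -0.1]
gripper_width: 0.3
```

Run:
```python
from workcell import cams,env
from fit import *
s=env.state();print(s["time_s"],s["ee_pos"],s["force"])
im=cams.grab_frame("scene")[...,::-1]
cv2.imwrite("pics/s14.png",cv2.resize(im[110:260,155:335],None,fx=4,fy=4,interpolation=cv2.INTER_CUBIC))
```

```text
16.75 [379.30239978 -24.52606929 178.11106188] [ 0.03976359 -0.03767854 -0.10393621]
```

View pics/s14.png

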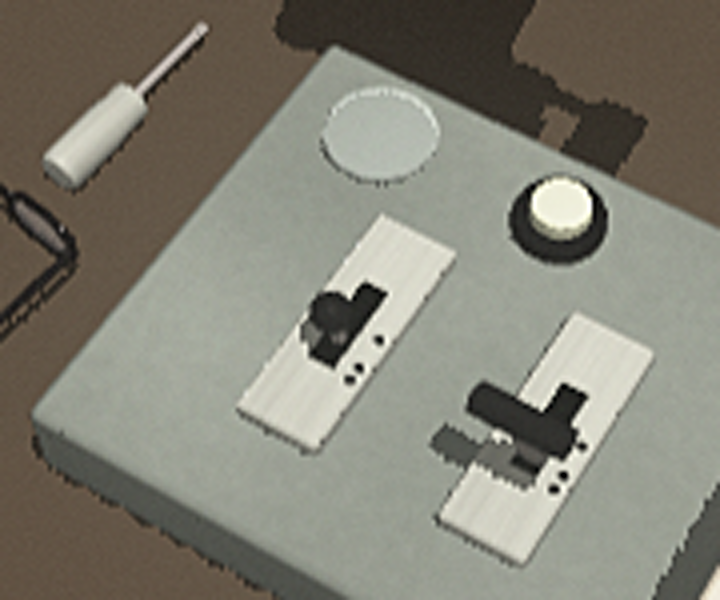

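View pics/s12.png

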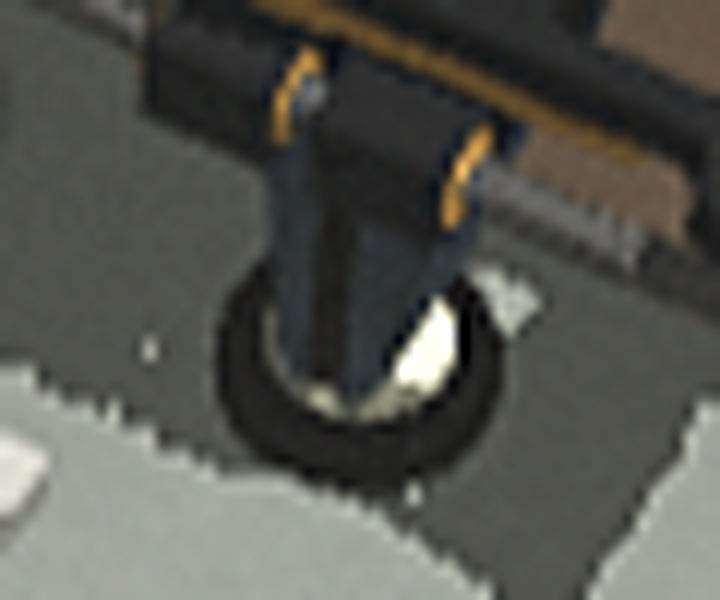

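Run:
```python
import cv2,numpy as np
s14=cv2.imread("pics/s14.png",0)
s14=cv2.resize(s14,None,fx=.25,fy=.25,interpolation=cv2.INTER_AREA)[25:75,110:170]
s14=cv2.resize(s14,None,fx=12,fy=12,interpolation=cv2.INTER_CUBIC)
for n in("s8","s9","s10","s11","s12","s13","s14"):
    g=s14 if n=="s14" else cv2.imread(f"pics/{n}.png",0)
    print(n,[ (lambda c:(int(np.argmax(c>120))+240,))(g[240:450,x].astype(float))[0] for x in(446,452,458)], "left/bottom",g[300:440:12,275].tolist(), g[396:450:6,330].tolist())
```

```text
s8 [281, 289, 245] left/bottom [79, 108, 131, 127, 116, 99, 71, 39, 28, 38, 38, 40] [127, 119, 103, 76, 46, 26, 26, 34, 36]
s9 [282, 288, 253] left/bottom [66, 84, 92, 106, 118, 106, 74, 37, 25, 34, 36, 37] [125, 117, 102, 77, 47, 26, 27, 34, 34]
s10 [295, 299, 240] left/bottom [48, 66, 75, 84, 88, 89, 82, 43, 26, 35, 38, 37] [131, 140, 131, 101, 58, 25, 25, 36, 36]
s11 [306, 312, 240] left/bottom [48, 55, 63, 72, 73, 65, 58, 45, 35, 35, 35, 36] [76, 106, 129, 120, 72, 25, 23, 33, 35]
s12 [305, 313, 240] left/bottom [44, 66, 74, 70, 76, 83, 66, 39, 30, 32, 35, 38] [137, 150, 137, 101, 58, 25, 23, 33, 36]
s13 [292, 298, 240] left/bottom [54, 71, 83, 89, 101, 102, 81, 39, 25, 35, 37, 36] [130, 124, 107, 77, 47, 27, 26, 33, 35]
s14 [240, 240, 240] left/bottom [149, 169, 169, 143, 106, 88, 76, 46, 34, 43, 45, 42] [137, 129, 113, 88, 59, 39, 38, 44, 43]
```

View pics/s13.png

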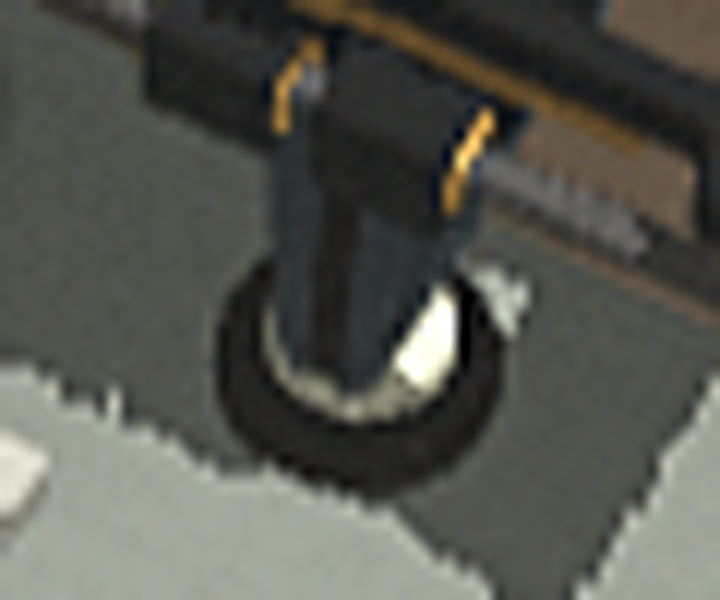

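Run:
```python
from workcell import env
print(env.job_done(), env.state()["force"])
```

```text
the job is handed in; nothing more can be done
the job is handed in; nothing more can be done
```

I pushed the speed lever through the half-speed click to its far stop, then pressed the start button fully and released it. The job was handed in soon after 16.8 s and gave no verdict.

- **First push failed:** The fingertips passed over the crossbar without moving it. They sat higher than the reported tool height; the button was only met at a reading 20–30 mm below its height measured in the pictures. I went back and pushed again, lower and slower.
- **Speed lever:** It met the stop with about 15 N. In the last picture the crossbar is still at the predicted full position.
- **Start button:** I pressed until the force reached 68 N at the hard stop. Picture edges show about 6–7 mm of travel against the 6 mm stated. The button is out again.
- **Other items:** In the last picture the coolant ball, lens and screwdriver, and the part of the spectacles in view, look unmoved from the first. The arm was clear of everything, with no force on the tool.

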